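# Pack up a drying board level over the drip tray

### The arm

A 6-joint arm with a two-finger parallel gripper is mounted at the origin on the work surface. World frame = base frame: x ahead of the robot, y to its left, z up, the work surface at z = 0. Lengths are in m, angles in rad, forces in N, time in s.
With the tool pointing down it reaches from about 0.275 to 0.85 m from the base axis. Payload 5.2 kg.
Tool frame: the origin (TCP) lies at the very end of the fingers, on their centre line; the grasp point (between the pads) lies 19 mm behind it (robot.hold_point_z is the distance from the TCP to the grasp point, in m); y points along the fingers, z is the direction in which the jaws open and shut, and the axes are right-handed (so a half turn about y gives the same grasp; the last joint's range is limited). The gripper opens to 85 mm and grips with 20 to 120 N. Pads are 22 mm wide; open, the fingers measure 114 mm over their backs; the gripper's body (76 mm by 85 mm) begins 54 mm behind the grasp point. The pads swing forward as they close: fully open they stand 13 mm farther back than shut.
Start: joints at [0.999, 0.259, 1.535, -0, 1.348, -0.203], TCP at [0.198, 0.513, 0.231] pointing down, gripper open.
Joint ranges: [-3.14, 3.14], [-0.91, 2.08], [0.19, 2.58], [-1.22, 4.36], [0.22, 2.71], [-3.12, 3.12]. Speed limits (rad/s): [2.57, 2.57, 3.14, 3.14, 3.14, 3.14].

### API

Orientations are given as a rotation vector (axis times angle).
In Python, from rig import robot gives the robot as it stands.
- The arm moves only by the shell command python3 -m creep 'ROWS' [FORCE]. ROWS is JSON, a list of rows, each a list of 5 numbers: the shift along the tool's x, y, z each as a share of 10 cm, from -1 to 1, then the turn about the tool's y as a share of 0.1 rad, from -1 to 1, then the opening, from 0 (shut) to 1 (fully open). In form: [[x, y, z, spin, hand], ...]. A call has 1 to 12 rows; each row shifts and turns the commanded pose from where the row before left it, along the tool's axes as they then stand; what a row does not reach is not made up. A row lasts 1/10 s, in which the tool goes at most 50 mm and 8.59 degrees, less where a joint would pass 70% of its speed; a pose out of reach is approached as far as the arm can. A call with a number of a shift or a turn outside -1 to 1 is refused whole. A call with a gripper value outside its range is refused whole. The fingers move at their own pace and stop on an object; FORCE is the grip in N (left out, the last holds). Time passes only in rows, so rows that do not move let the fingers close. It gives the time, the measured TCP pose, the force and the opening at its end, in the units of the state.
- robot.get_state(): the state, without advancing time (a new reading comes with each control period).
- robot.grab_frame(name): name is "scene" or "top" or "wrist"; returns (picture, depth): 480x640x3 uint8, blue, green, red; 480x640 float32, m along the optical axis (not along the pixel's ray), 0 where there is no reading.
- robot.camera_params(name): a dict with "fx", "fy", "cx", "cy" (pixels), "R" (3x3) and "t" (3): a world point X has camera coordinates R X + t; the wrist camera has in their place "hand_eye" (4x4, takes a point from camera to tool coordinates, whose origin is the TCP and whose axes are the tool frame's). Camera axes: x right, y down, z forward; pixel columns grow to the right and rows downward; lengths in m; the calibration is good to about 2 mm. A picture is of the moment at which its call begins: read the wrist's pose just before it. camera_params takes no time and is no camera call.
- robot.job_done(): hands the job in, once; it reports no verdict.
The state is a dict: "time_s": time; "joint_pos": joint angles; "joint_vel": joint speeds; "joint_efforts": joint torques, N m; "ee_pos": TCP position; "eef_rot": TCP orientation; "wrist_force": force on the tool from outside, world axes, zero at the start; "torque": the same for the moment, N m; "gripper_width": finger opening in m.
Only numpy, scipy, OpenCV 4.12 (cv2) and the standard library are available. Lean on these libraries where they do the work, as an engineer would, in place of code of your own. Each camera call takes 0.05 s, during which the arm holds its last target.

### The job

Set up the drying board over the drip tray: lay it level with one end on the brick and the other on the two tapered offcuts, stacked in the tray with the larger one underneath and their tapers opposed so that the top is level. One of the two dried paint runs on the tray floor is a hard ridge and the other only a stain, so feel for the place where the larger offcut lies flat on the floor without rocking. Set each piece down gently, never dropping it, and leave everything else on the table where it is.

Things in the scene. Friction and masses are not known exactly. Their poses are not given: they have to be found in the camera images.
- tray: Fixed sheet-steel drip tray, 300 x 144 mm inside, rim 12 mm and floor 3 mm above the table. Origin: centre of its underside. x runs along its length from the brick (which fills x -144 to -44 mm) to the packing end, y across, z up. Two black paint runs cross the packing end along y (each 110 x 40 mm); the gaps beside and between them are too narrow for the larger offcut: it must lie over the stain.
- run_near (a point): Point on the tray floor, at x = 26 mm of the tray: middle (to 3 mm) of the paint run nearer the brick. Axes as the tray's. Of the two look-alike runs one is a hard rounded ridge 8 mm high and the other a stain of no height; which is which changes and is not given. A block set over the ridge touches 8 mm early and rocks; over the stain it lies flat, its length along the tray's y.
- run_far (a point): Point on the tray floor, at x = 80 mm of the tray: middle (to 3 mm) of the other paint run, the one farther from the brick. Axes as the tray's. Ridge or stain: see run_near.
- brick: Fixed half brick standing in the tray, 100 mm along the tray, 102 mm across, 65 mm high; its top is 68 mm above the table. Origin: centre of its underside; axes as the tray's.
- lower_mid (a point): Larger tapered offcut, pale wood, 110 long (x) x 54 mm wide (y), ends sawn a little askew, about 110 g, lying on its flat underside. Sloping top: 22 mm high at the thin end (-x), 38 mm at the thick end (+x), an 8 degree taper. The point is at mid length and width, 15 mm above the underside; x points from thin to thick end, z up.
- upper_mid (a point): Smaller tapered offcut, pale wood, 90 long (x) x 46 mm wide (y), both corners of the thick end sawn off, sides parallel elsewhere, about 90 g, lying on its flat underside. Sloping top: 29 mm high at the thin end (-x), 41 mm at the thick end (+x), an 8 degree taper. The point is at mid length and width, 17.5 mm above the underside; x points from thin to thick end, z up.
- upper_top (a point): Middle of the smaller offcut's sloping top, 35 mm above its underside; z is square to the sloping top, x runs up the slope. With the smaller offcut centred on the larger, its thick end over the other's thin end, the underside slopes by 8 degrees and this top is level, 65 mm above the tray floor, as high as the brick.
- board_mid (a point): Drying board: flat paint-spotted wooden board 200 mm long (x), 56 mm wide (y), 12 mm thick, about 85 g, lying flat on the table. The point is its centre.
- paint_tin: Bystander, to be left alone: open paint tin with a wire bail, 86 mm wide, 95 mm tall. Origin: on the table under it at the start.
- small_tin: Bystander, to be left alone: small open paint tin, 64 mm wide, 70 mm tall. Origin: on the table under it at the start.
- square_offcut: Bystander, to be left alone: square-cut block of wood with no taper, 75 x 50 x 42 mm. Origin: on the table under it at the start.
- brush: Bystander, to be left alone: paint brush lying flat, 200 mm long. Origin: on the table under it at the start.
- scraper: Bystander, to be left alone: flat scraper with a wooden handle lying flat, 210 mm long. Origin: on the table under it at the start.
- tape_roll: Bystander, to be left alone: roll of masking tape lying flat, 96 mm wide, 24 mm high. Origin: on the table under it at the start.
- jar: Bystander, to be left alone: closed glass jar with a metal lid, 66 mm wide, 100 mm tall. Origin: on the table under it at the start.

How it is judged:
On the way, in this order (a step that is already met when the one before it is completed fails the run):
1. the larger offcut lies flat on the tray floor, let go (angle between lower_mid's own z axis and vertical below 0.035 rad and z of lower_mid in the frame of tray below 0.021 m and contact force between lower and tray above 0.2 N and contact force between the fingers and lower below 0.1 N and linear speed of lower below 0.02 m/s and angular speed of lower below 0.15 rad/s), for 0.2 s.
2. the smaller offcut lies on the larger one with its top level, let go (all of step 1 and angle between upper_top's own z axis and vertical below 0.05 rad and contact force between upper and lower above 0.2 N and contact force between the fingers and upper below 0.1 N and linear speed of upper below 0.02 m/s and angular speed of upper below 0.15 rad/s), for 0.2 s.
At the end, for the whole second after the job is handed in: The larger offcut lies flat on the tray floor (within 2 degrees, not more than 3 mm above its seat), the smaller one rests on it with its top level within 2.9 degrees, and the board rests on both the brick and the smaller offcut, level within 2.3 degrees; all are released and at rest (all of step 2 and angle between board_mid's own z axis and vertical below 0.04 rad and contact force between board and brick above 0.05 N and contact force between board and upper above 0.05 N and contact force between the fingers and board below 0.1 N and linear speed of board below 0.02 m/s and angular speed of board below 0.15 rad/s); the robot touches nothing.
It fails at once if the larger offcut is dropped or thrown (moving freely faster than 0.45 m/s) (linear speed of lower above 0.45 m/s and contact force between the fingers and lower below 0.1 N).
It fails at once if the smaller offcut is dropped or thrown (moving freely faster than 0.45 m/s) (linear speed of upper above 0.45 m/s and contact force between the fingers and upper below 0.1 N).
It fails at once if the board is dropped or thrown (moving freely faster than 0.45 m/s) (linear speed of board above 0.45 m/s and contact force between the fingers and board below 0.1 N).
It fails at once if a bystander is moved more than 30 mm (distance of any of paint_tin, small_tin, square_offcut, brush, scraper, tape_roll, jar from where it was at the start of the episode above 0.03 m).
It also fails if it takes over 72 s, if anything falls off the work surface, if the arm or the gripper's body presses on something with over 40 N, if the wrist force passes 120 N, or if a joint passes its speed limit or range.

## Working session

There is one attempt and no reset: what is moved stays moved. The work goes in short steps, Python scripts to look and compute and a shell command to move; the robot and the scene stay as the last step left them, time stands still between calls to the robot, and variables do not carry over. Pictures are saved under pics/ and viewed, and the job is handed in when it is done.

```bash
ls -la; mkdir -p pics
python3 - <<'E'
from rig import robot
import numpy as np,cv2
s=robot.get_state()
for k,v in s.items(): print(k,np.round(v,4))
print(robot.hold_point_z)
for n in ["scene","top","wrist"]:
    print(n,robot.camera_params(n))
for n in ["scene","top"]:
    im,d=robot.grab_frame(n); cv2.imwrite(f"pics/{n}0.png",im); np.save(f"pics/{n}0.npy",d)
E
```

```text
total 12
drwxr-xr-x  3 agent agent 4096 Dec  6 23:57 .
drwxr-xr-x 23 root  root  4096 Dec  6 23:57 ..
drwxr-xr-x  2 agent agent 4096 Dec  6 23:57 pics
time_s 0.0
joint_pos [ 0.9992  0.2593  1.5361 -0.      1.348  -0.2028]
joint_vel [-0.0015 -0.0018  0.     -0.0004 -0.0003  0.0016]
joint_efforts [-2.0000e-03 -4.4604e+01 -2.9057e+01 -5.0000e-04  1.2300e-02 -0.0000e+00]
ee_pos [0.198  0.5126 0.2305]
eef_rot [-1.5531  0.2899 -0.2889]
wrist_force [-0.2523 -0.3073 -0.7387]
torque [ 0.0192  0.0208 -0.0035]
gripper_width 0.0851
0.0187
scene {'fx': 465.9913054609162, 'fy': 465.9913054609162, 'cx': 318.1107538156251, 'cy': 239.71750164207165, 'R': array([[-0.30542839,  0.95191842,  0.02376574],
       [ 0.51421785,  0.18589315, -0.83727161],
       [-0.80143216, -0.24350575, -0.54627049]]), 't': array([ 0.14832871, -0.2366646 ,  1.67416169])}
top {'fx': 556.4144744714115, 'fy': 556.4144744714115, 'cx': 308.1269911448856, 'cy': 237.1320793351587, 'R': array([[-0.00651146, -0.99997463, -0.00288738],
       [-0.99142969,  0.00683253, -0.13046256],
       [ 0.13047898,  0.00201313, -0.99144903]]), 't': array([0.00755275, 0.56551709, 1.46741789])}
wrist {'fx': 338.34926562807743, 'fy': 338.34926562807743, 'cx': 323.58999564354264, 'cy': 245.96337446487934, 'hand_eye': array([[-6.60990027e-04,  9.45081195e-01,  3.26834970e-01,
        -8.39276548e-02],
       [ 2.45186967e-04, -3.26834878e-01,  9.45081426e-01,
        -1.42835733e-01],
       [ 9.99999751e-01,  7.04825072e-04, -1.56869966e-05,
        -9.19186215e-04],
       [ 0.00000000e+00,  0.00000000e+00,  0.00000000e+00,
         1.00000000e+00]])}
```

View pics/top0.png

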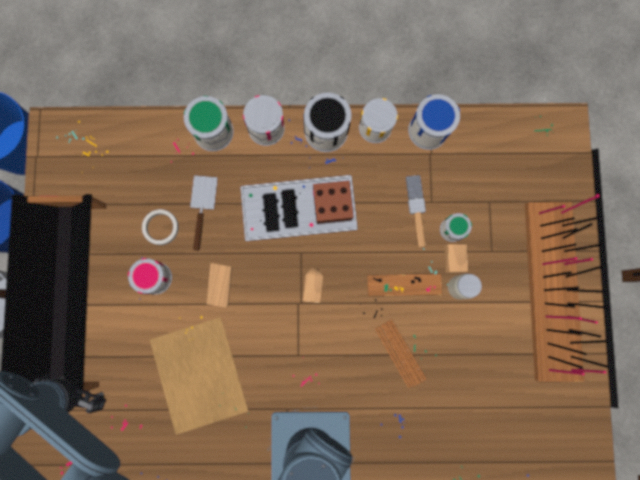

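View pics/scene0.png

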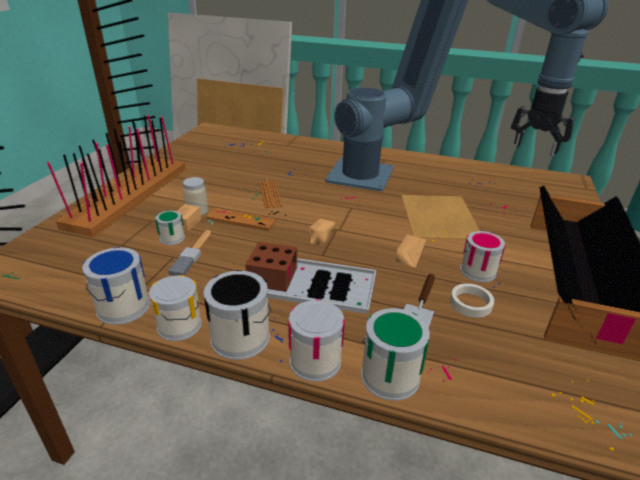

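```bash
cat > h.py <<'E'
import numpy as np,cv2
from scipy.spatial.transform import Rotation as Ro
from rig import robot
def tool():
    s=robot.get_state(); T=np.eye(4); T[:3,:3]=Ro.from_rotvec(s["eef_rot"]).as_matrix(); T[:3,3]=s["ee_pos"]; return T
def cam(name,T=None):
    p=robot.camera_params(name)
    if name=="wrist":
        M=T@p["hand_eye"]; R=M[:3,:3]; c=M[:3,3]
    else:
        R=p["R"].T; c=-R@p["t"]
    return p,R,c
def ray(name,uv,z,T=None):
    p,R,c=cam(name,T); uv=np.atleast_2d(np.asarray(uv,float))
    d=np.c_[(uv[:,0]-p["cx"])/p["fx"],(uv[:,1]-p["cy"])/p["fy"],np.ones(len(uv))]@R.T
    return c+d*((z-c[2])/d[:,2])[:,None]
def heights(name,D,T=None):
    p,R,c=cam(name,T); v,u=np.mgrid[:480,:640]
    P=np.stack([(u-p["cx"])/p["fx"]*D,(v-p["cy"])/p["fy"]*D,D],-1)@R.T+c
    return P
def proj(name,X,T=None):
    p,R,c=cam(name,T); q=(np.atleast_2d(X)-c)@R
    return np.c_[q[:,0]/q[:,2]*p["fx"]+p["cx"],q[:,1]/q[:,2]*p["fy"]+p["cy"]]
E
python3 - <<'E'
from h import *
D=np.load("pics/top0.npy"); im=cv2.imread("pics/top0.png")
P=heights("top",D)
cv2.imwrite("pics/topcrop.png",cv2.resize(im[150:320,120:480],None,fx=2.2,fy=2.2,interpolation=cv2.INTER_CUBIC))
H=P[150:320,120:480,2]; 
cv2.imwrite("pics/toph.png",cv2.resize(cv2.applyColorMap(np.uint8(np.clip((H+.01)/.09*255,0,255)),cv2.COLORMAP_JET),None,fx=2.2,fy=2.2,interpolation=cv2.INTER_NEAREST))
print(np.round(P[195:225:3,258:312:3,2]*1000).astype(int))
print(np.round(P[200,340]*1000),np.round(P[300:340:10,270:300:10,2]*1000))
E
```

```text
[[  10    6    5    3    4    2    6    0    9    7    7   16    6    6
     4    1    5    8]
 [  -1    4    8    1    3    3    1    2   12   14   13   10    2    3
    13    2   -2    7]
 [   0    4    6    2    7    5    5    1    0   13    9   12    9   -2
     5    6    6    3]
 [   4    6    5    7    7    6    1    0    9   12   10   12    9    4
     7   -1    3    0]
 [   5   10    9    6   11    4    6    2    2    7   15    7    9    2
    -1    2    1    7]
 [   2    3   -1   13    5    2    3    0    6   11   12   10   11    7
     7    1   -2    6]
 [   6    9   -1    0   11    6    5   -6    1   10   11    7    6    7
     0    3    2    3]
 [   0    5    4    6   11    6    1   -2    5   10    7    8    6 1529
    -1    1    8   -3]
 [   0    6   -1    0    1   -2    2    1    6    3    7   18    7    4
    -1    9    3    2]
 [   6    3    6   -2    8    7    5    1    5    8   12   11   15    9
     2   11    5    5]]
[661. -82.  67.] [[ 0.  3.  2.]
 [ 8. -1.  3.]
 [ 2.  1.  4.]
 [-1. -1. -0.]]
```

View pics/topcrop.png

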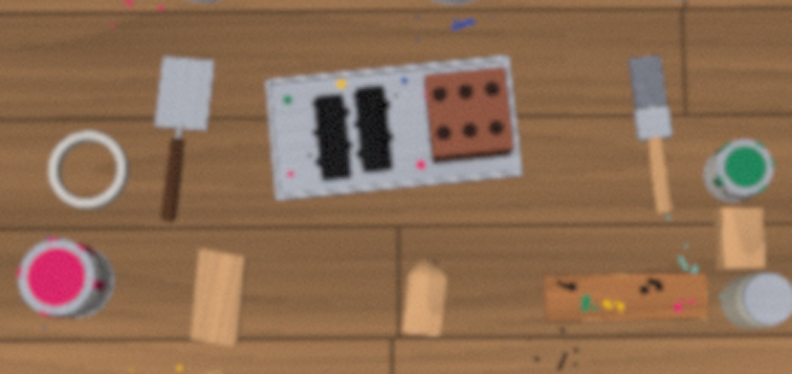

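View pics/toph.png

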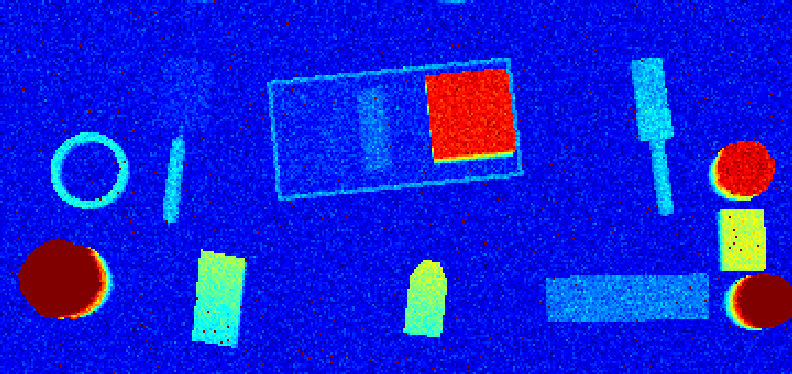

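```bash
cat > meas.py <<'E'
from h import *
D=np.load("pics/top0.npy"); im=cv2.imread("pics/top0.png")
P=heights("top",D); Hm=cv2.medianBlur(P[...,2].astype(np.float32),3)
def box(name,u0,v0,u1,v1,lo,hi,ztop):
    m=np.zeros((480,640),np.uint8); m[v0:v1,u0:u1]=((Hm>lo)&(Hm<hi))[v0:v1,u0:u1]
    n,lab,st,_=cv2.connectedComponentsWithStats(m); k=1+np.argmax(st[1:,4])
    v,u=np.nonzero(lab==k)
    z=ztop if ztop is not None else None
    if z is None:  # fit plane to heights
        A=np.c_[P[v,u,:2],np.ones(len(v))]; ok=np.abs(P[v,u,2]-np.median(P[v,u,2]))<.02
        c,*_=np.linalg.lstsq(A[ok],P[v,u,2][ok],rcond=None); print("   plane slope",c[:2].round(3))
        XY=np.array([ray("top",(a,b),float(np.r_[P[b,a,:2],1]@c))[0,:2] for a,b in zip(u,v)])
    else: XY=ray("top",np.c_[u,v],z)[:,:2]
    r=cv2.minAreaRect((XY*1000).astype(np.float32)); print(name,len(u),np.round(r[0],1),np.round(r[1],1),round(r[2],2),"medz",np.median(P[v,u,2]).round(4))
box("lower",200,255,240,310,.012,.06,None)
box("upper",295,260,330,310,.015,.06,None)
box("board",360,265,448,305,.006,.03,.012)
box("brick",305,170,360,228,.045,.09,.068)
box("tray",235,170,362,246,.0075,.09,.012)
m=(cv2.inRange(im,(0,0,0),(70,70,70))>0); m[:,:255]=0;m[:,302:]=0;m[:180]=0;m[235:]=0
n,lab,st,c=cv2.connectedComponentsWithStats(np.uint8(m))
for k in range(1,n):
    if st[k,4]>100:
        v,u=np.nonzero(lab==k); XY=ray("top",np.c_[u,v],.003)[:,:2]; print("run",st[k,4],np.round(cv2.minAreaRect((XY*1000).astype(np.float32))[0],1),cv2.minAreaRect((XY*1000).astype(np.float32))[1:],np.median(P[v,u,2]))
E
python3 meas.py
```

```text
plane slope [0.141 0.01 ]
lower 862 [437.5 244.7] [ 57.2 111.4] 83.55 medz 0.0301
   plane slope [ 0.141 -0.023]
upper 546 [436.6  -8.9] [46.  90.4] 82.75 medz 0.0347
board 1514 [ 436.4 -256.6] [ 55.8 201.7] 0.68 medz 0.0121
brick 1459 [657.9 -63.7] [105.6 100.7] 5.42 medz 0.0682
tray 2286 [652.2  29.6] [156.1 309.6] 5.4 medz 0.0655
run 456 [652.2  56.6] ((103.27733612060547, 38.06864547729492), 3.9975602626800537) 0.009441802459395299
run 444 [642.  106.8] ((102.29528045654297, 38.3527717590332), 4.243114471435547) 0.0042048134646766044
```

```bash
cat >> h.py <<'E'
def wrap(a): return (a+np.pi)%(2*np.pi)-np.pi
def plan(xy,yaw,z=None):
    """shift in tool axes (before spin) and spin (in units) so that jaw z axis has world yaw (mod pi)"""
    T=tool(); R=T[:3,:3]; d=np.r_[np.array(xy)-T[:2,3],0 if z is None else z-T[2,3]]
    print("tcp",T[:3,3].round(4),"toolx",R[:,0].round(3),"tooly",R[:,1].round(4),"toolz",R[:,2].round(3))
    cur=np.arctan2(R[1,2],R[0,2]); print("shift units (unspun)",(R.T@d*10).round(3))
    for k in (-1,0,1):
        a=wrap(yaw-cur)+k*np.pi
        # spin about tool y (down): positive spin = negative world yaw
        s=Ro.from_rotvec(a*np.array([0,0,1])).as_matrix()
        print("  world turn %.3f rad -> spin units %.2f ; j6 now %.3f; shift in final axes %s"%(a,-a*10*np.sign(-R[2,1]),robot.get_state()["joint_pos"][5],((s@R).T@d*10).round(3)))
E
python3 -c "
from h import *
plan((.4375,.2447),np.radians(83.55),.15)"
```

```text
tcp [0.198  0.5126 0.2305] toolx [ 0.933 -0.361 -0.   ] tooly [-9.0e-04 -1.4e-03 -1.0e+00] toolz [ 0.361  0.933 -0.002]
shift units (unspun) [ 3.2    0.807 -1.634]
  world turn -2.885 rad -> spin units 28.85 ; j6 now -0.203; shift in final axes [-2.68   0.802  2.394]
  world turn 0.256 rad -> spin units -2.56 ; j6 now -0.203; shift in final axes [ 2.681  0.809 -2.392]
  world turn 3.398 rad -> spin units -33.98 ; j6 now -0.203; shift in final axes [-2.68   0.802  2.394]
```

```bash
python3 -m creep '[[0,0,0,-1,1],[0,0,0,-1,1],[0,0,0,-0.56,1],[0.33,0,-0.3,0,1],[0.33,0,-0.3,0,1],[0.33,0,-0.3,0,1],[0.33,0.1,-0.3,0,1],[0.33,0.1,-0.3,0,1],[0.33,0.1,-0.3,0,1],[0.33,0.1,-0.3,0,1],[0.33,0.1,-0.3,0,1],[0,0,0,0,1]]' 40
cat > look.py <<'E'
import sys
from h import *
n=sys.argv[1]; T=tool(); im,D=robot.grab_frame("wrist"); cv2.imwrite(f"pics/{n}.png",im); np.savez(f"pics/{n}.npz",T=T,D=D)
E
python3 look.py w1; python3 -c "
from h import *
plan((.4375,.2447),np.radians(83.55),.05)"
```

```text
time_s: 1.3
ee_pos: [0.4361, 0.2407, 0.1797]
eef_rot: [-1.571, 0.094, -0.092]
wrist_force: [-1.5, 0.4, -0.4]
gripper_width: 0.0854
tcp [0.4345 0.2426 0.1802] toolx [ 0.993 -0.117 -0.002] tooly [-2.1e-03 -9.0e-04 -1.0e+00] toolz [ 0.117  0.993 -0.001]
shift units (unspun) [0.03  1.302 0.026]
  world turn -3.136 rad -> spin units 31.36 ; j6 now -1.168; shift in final axes [-0.025  1.302 -0.023]
  world turn 0.005 rad -> spin units -0.05 ; j6 now -1.168; shift in final axes [0.03  1.302 0.026]
  world turn 3.147 rad -> spin units -31.47 ; j6 now -1.168; shift in final axes [-0.025  1.302 -0.023]
```

View pics/w1.png

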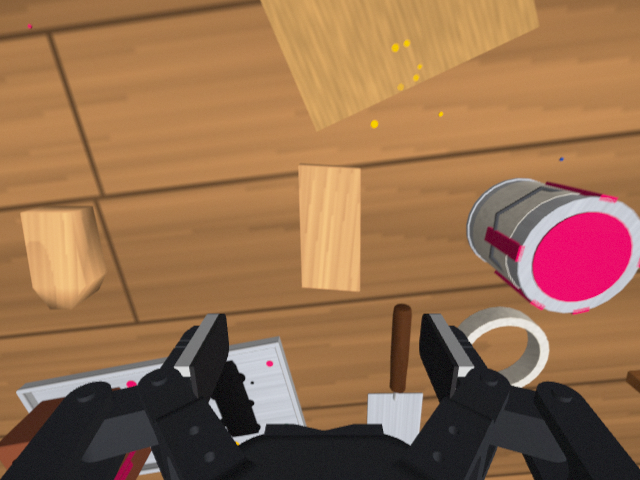

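```bash
cat > wm.py <<'E'
from h import *
def side(n,u0,v0,u1,v1,lo,hi,show=True,trim=.2):
    """side edges of a block: points by depth, width profile along its axis"""
    z=np.load(f"pics/{n}.npz"); T=z["T"]; P=heights("wrist",z["D"],T)
    m=np.zeros((480,640),bool); m[v0:v1,u0:u1]=True
    m&=(P[...,2]>lo)&(P[...,2]<hi)
    k,lab,st,_=cv2.connectedComponentsWithStats(np.uint8(m)); m=lab==1+np.argmax(st[1:,4])
    Q=P[m]; c=Q[:,:2].mean(0); r=cv2.minAreaRect((Q[:,:2]*1000).astype(np.float32)); print(n,"rect",np.round(r[0],1),np.round(r[1],1),round(r[2],2),len(Q))
    w,h=r[1]; a=np.radians(r[2]+(0 if w>h else 90)); L=max(w,h)
    for it in range(3):
        e=np.array([np.cos(a),np.sin(a)]); f=np.array([-e[1],e[0]]); s=(Q[:,:2]-np.array(r[0])/1000)@e; t=(Q[:,:2]-np.array(r[0])/1000)@f
        b=np.linspace(-L*(.5-trim),L*(.5-trim),13)/1000; lo_,hi_,sc=[],[],[]
        for i in range(12):
            q=t[(s>b[i])&(s<b[i+1])]
            if len(q)>20: lo_.append(np.percentile(q,.5));hi_.append(np.percentile(q,99.5));sc.append((b[i]+b[i+1])/2)
        p1=np.polyfit(sc,lo_,1);p2=np.polyfit(sc,hi_,1); a+=np.arctan((p1[0]+p2[0])/2)
    mid=np.array(r[0])/1000+f*(p1[1]+p2[1])/2
    print("  axis deg %.2f (sides %.2f %.2f) width %.1f mid"%(np.degrees(a),np.degrees(np.arctan(p1[0])),np.degrees(np.arctan(p2[0])),(p2[1]-p1[1])*1000),mid.round(4),"len",np.round((np.percentile(s,99.8)-np.percentile(s,.2))*1000,1))
    A=np.c_[s,t,np.ones(len(s))]; co=np.linalg.lstsq(A,Q[:,2],rcond=None)[0]; print("  top plane along axis deg %.1f across %.1f mid z %.4f"%(*np.degrees(np.arctan(co[:2])),co[2]))
E
python3 -c "
from wm import *
side('w1',280,140,390,310,.012,.06)
side('w1',10,190,120,320,.012,.06,trim=.3)"
```

```text
w1 rect [438.8 244. ] [ 54.1 114.4] 84.43 7401
  axis deg 174.34 (sides 0.11 -0.11) width 53.4 mid [0.4388 0.2442] len 111.9
  top plane along axis deg -8.1 across -0.0 mid z 0.0300
w1 rect [437.8 -10.3] [49.  91.2] 83.2 6187
  axis deg 172.50 (sides 0.30 -0.31) width 46.6 mid [ 0.4378 -0.0101] len 90.2
  top plane along axis deg -7.4 across 10.8 mid z 0.0330
```

```bash
python3 -m creep '[[0.042,0,0.022,-0.18,1],[0,0.4,0,0,1],[0,0.4,0,0,1],[0,0.4,0,0,1],[0,0.3,0,0,1],[0,0.15,0,0,1],[0,0.11,0,0,1],[0,0,0,0,1],[0,0,0,0,1]]'; python3 -c "
from h import *
plan((.4385,.2443),np.radians(84.34),.004)"
```

```text
time_s: 2.25
ee_pos: [0.4383, 0.2474, 0.006]
eef_rot: [-1.569, 0.072, -0.074]
wrist_force: [-0.3, 1.3, -0.1]
gripper_width: 0.0853
tcp [0.4383 0.2474 0.006 ] toolx [ 0.996 -0.093  0.001] tooly [ 1.1e-03  4.0e-04 -1.0e+00] toolz [0.093 0.996 0.001]
shift units (unspun) [ 0.005  0.02  -0.031]
  world turn -3.147 rad -> spin units 31.47 ; j6 now -1.186; shift in final axes [-0.005  0.02   0.031]
  world turn -0.005 rad -> spin units 0.05 ; j6 now -1.186; shift in final axes [ 0.005  0.02  -0.031]
  world turn 3.136 rad -> spin units -31.36 ; j6 now -1.186; shift in final axes [-0.005  0.02   0.031]
```

```bash
python3 -m creep '[[0,0.02,-0.03,0,1],[0,0,0,0,0.6],[0,0,0,0,0.4],[0,0,0,0,0.4],[0,0,0,0,0.4],[0,0,0,0,0.4],[0,0,0,0,0.4]]' 40; python3 -m creep '[[0,-0.1,0,0,0.4],[0,-0.3,0,0,0.4],[0,-0.4,0,0,0.4],[0,-0.3,0,0,0.4],[0,0,0,0,0.4],[0,0,0,0,0.4]]'; python3 look.py w2
```

```text
time_s: 2.95
ee_pos: [0.4382, 0.2437, 0.0041]
eef_rot: [-1.569, 0.074, -0.076]
wrist_force: [-1.3, -0.7, 6.4]
gripper_width: 0.0533
time_s: 3.55
ee_pos: [0.4378, 0.2436, 0.114]
eef_rot: [-1.569, 0.073, -0.076]
wrist_force: [-0.7, -1.2, -1.6]
gripper_width: 0.0533
```

View pics/w2.png

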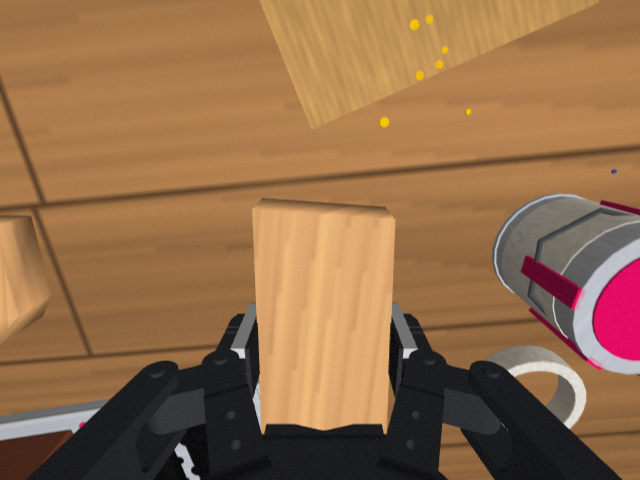

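```bash
python3 -c "
from h import *
plan((.6444,.1122),np.radians(95.4),.06)"
```

```text
tcp [0.437  0.2433 0.1129] toolx [ 0.996 -0.095 -0.001] tooly [-9.e-04 -3.e-04 -1.e+00] toolz [ 0.095  0.996 -0.   ]
shift units (unspun) [ 2.189  0.527 -1.109]
  world turn -2.952 rad -> spin units 29.52 ; j6 now -1.191; shift in final axes [-1.941  0.53   1.501]
  world turn 0.189 rad -> spin units -1.89 ; j6 now -1.191; shift in final axes [ 1.942  0.528 -1.5  ]
  world turn 3.331 rad -> spin units -33.31 ; j6 now -1.191; shift in final axes [-1.941  0.53   1.501]
```

```bash
python3 -m creep '[[0,0,0,-0.95,0.4],[0,0,0,-0.94,0.4],[0.15,0,-0.12,0,0.4],[0.32,0,-0.25,0,0.4],[0.32,0,-0.25,0,0.4],[0.32,0,-0.25,0,0.4],[0.32,0,-0.25,0,0.4],[0.3,0,-0.22,0,0.4],[0.15,0.2,-0.12,0,0.4],[0.06,0.2,-0.04,0,0.4],[0,0,0,0,0.4],[0,0,0,0,0.4]]'; python3 look.py w3;python3 -c "
from h import *
plan((.6444,.1122),np.radians(95.4),.01)"
```

```text
time_s: 4.8
ee_pos: [0.644, 0.1119, 0.0717]
eef_rot: [-1.569, -0.07, 0.076]
wrist_force: [0.1, 0.6, -1.6]
gripper_width: 0.0534
tcp [0.6445 0.1124 0.0729] toolx [ 0.996  0.093 -0.001] tooly [-1.5e-03  1.0e-04 -1.0e+00] toolz [-0.093  0.996  0.   ]
shift units (unspun) [-0.001  0.629 -0.002]
  world turn -3.141 rad -> spin units 31.41 ; j6 now -1.662; shift in final axes [0.002 0.629 0.002]
  world turn 0.001 rad -> spin units -0.01 ; j6 now -1.662; shift in final axes [-0.001  0.629 -0.002]
  world turn 3.142 rad -> spin units -31.42 ; j6 now -1.662; shift in final axes [0.002 0.629 0.002]
```

View pics/w3.png

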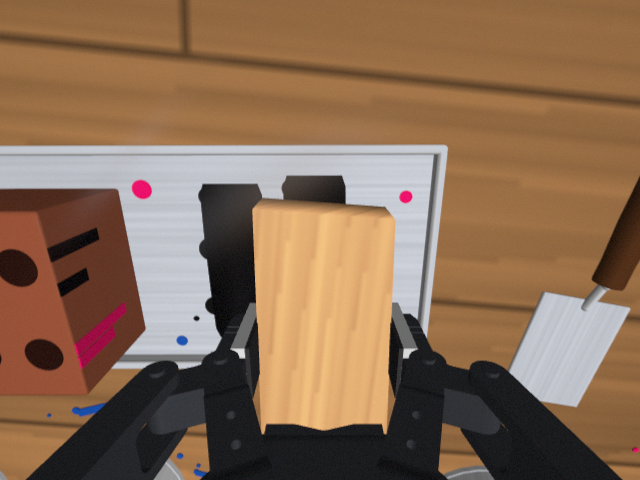

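```bash
python3 -m creep '[[0,0.25,0,0,0.4],[0,0.15,0,0,0.4],[0,0.1,0,0,0.4],[0,0.03,0,0,0.4],[0,0,0,0,0.4],[0,0,0,0,0.4]]'; python3 -m creep '[[0,0.03,0,0,0.4],[0,0,0,0,0.4]]';python3 -m creep '[[0,0.03,0,0,0.4],[0,0,0,0,0.4]]'
```

```text
time_s: 5.45
ee_pos: [0.6455, 0.1126, 0.0211]
eef_rot: [-1.57, -0.075, 0.073]
wrist_force: [-0.2, -0.3, -1.1]
gripper_width: 0.0532
time_s: 5.65
ee_pos: [0.6451, 0.1125, 0.0175]
eef_rot: [-1.57, -0.074, 0.074]
wrist_force: [-0.5, -0.1, -2.0]
gripper_width: 0.0534
time_s: 5.85
ee_pos: [0.6447, 0.1125, 0.014]
eef_rot: [-1.569, -0.073, 0.074]
wrist_force: [-0.3, -0.2, -1.9]
gripper_width: 0.0533
```

```bash
python3 -m creep '[[0,0.02,0,0,0.4],[0,0,0,0,0.4]]'; python3 -m creep '[[0,0.02,0,0,0.4],[0,0,0,0,0.4]]';python3 -m creep '[[0,0.02,0,0,0.4],[0,0,0,0,0.4]]'
```

```text
time_s: 6.05
ee_pos: [0.6447, 0.1125, 0.012]
eef_rot: [-1.57, -0.074, 0.074]
wrist_force: [-0.4, -0.3, -0.9]
gripper_width: 0.0532
time_s: 6.25
ee_pos: [0.6448, 0.1125, 0.01]
eef_rot: [-1.57, -0.074, 0.074]
wrist_force: [-0.6, 0.3, -1.9]
gripper_width: 0.0531
time_s: 6.45
ee_pos: [0.6447, 0.1125, 0.008]
eef_rot: [-1.57, -0.074, 0.074]
wrist_force: [0.4, -0.7, -1.4]
gripper_width: 0.0535
```

```bash
python3 -m creep '[[0,0.01,0,0,0.4],[0,0,0,0,0.4]]'; python3 -m creep '[[0,0.01,0,0,0.4],[0,0,0,0,0.4]]'
```

```text
time_s: 6.65
ee_pos: [0.645, 0.1125, 0.0073]
eef_rot: [-1.57, -0.074, 0.074]
wrist_force: [0.4, 0.6, -1.0]
gripper_width: 0.0533
time_s: 6.85
ee_pos: [0.6451, 0.1125, 0.0071]
eef_rot: [-1.57, -0.074, 0.074]
wrist_force: [-2.2, -0.8, 5.2]
gripper_width: 0.0533
```

```bash
python3 -m creep '[[0,-0.01,0,0,0.4],[0,0,0,0,0.66],[0,0,0,0,0.74],[0,0,0,0,0.76],[0,0,0,0,0.76]]'; python3 -m creep '[[0,-0.1,0,0,0.76],[0,-0.3,0,0,0.76],[0,-0.45,0,0,1],[0,-0.45,0,0,1],[0,0,0,0,1],[0,0,0,0,1]]';python3 look.py w4; python3 -c "
from wm import *
side('w4',200,170,440,440,.018,.06)"
```

```text
time_s: 7.35
ee_pos: [0.6449, 0.1125, 0.0072]
eef_rot: [-1.57, -0.074, 0.074]
wrist_force: [-0.2, 0.0, -0.7]
gripper_width: 0.0647
time_s: 7.95
ee_pos: [0.646, 0.1125, 0.1399]
eef_rot: [-1.57, -0.078, 0.071]
wrist_force: [-0.3, 0.0, -0.5]
gripper_width: 0.0857
w4 rect [646.6 111.6] [111.3  54.2] 5.4 9672
  axis deg 5.29 (sides 0.01 -0.01) width 53.2 mid [0.6466 0.1115] len 109.7
  top plane along axis deg 8.0 across 0.0 mid z 0.0332
```

View pics/w4.png

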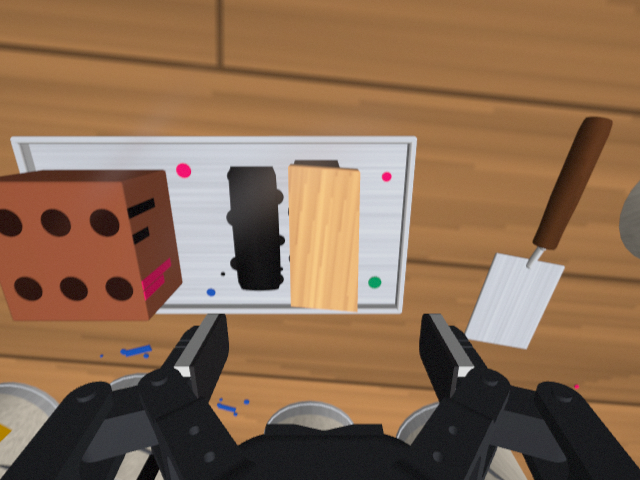

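```bash
python3 -c "
from h import *
plan((.4378,-.0101),np.radians(82.5),.17)"
```

```text
tcp [0.6448 0.1125 0.1379] toolx [0.996 0.094 0.001] tooly [ 7.e-04 -0.e+00 -1.e+00] toolz [-0.094  0.996 -0.   ]
shift units (unspun) [-2.176 -0.323 -1.026]
  world turn -3.367 rad -> spin units 33.67 ; j6 now -1.662; shift in final axes [ 1.893 -0.32   1.485]
  world turn -0.225 rad -> spin units 2.25 ; j6 now -1.662; shift in final axes [-1.892 -0.322 -1.486]
  world turn 2.916 rad -> spin units -29.16 ; j6 now -1.662; shift in final axes [ 1.893 -0.32   1.485]
```

```bash
python3 -m creep '[[-0.36,-0.05,-0.17,0,1],[-0.36,-0.05,-0.17,0,1],[-0.36,-0.05,-0.17,0,1],[-0.36,-0.05,-0.17,0,1],[-0.36,-0.05,-0.17,0,1],[-0.37,-0.05,-0.17,0,1],[0,0,0,1,1],[0,0,0,1,1],[0,0,0,1,1],[0,0,0,1,1],[0,0,0,1,1],[0,0,0,1,1]]'; python3 -m creep '[[0,0,0,1,1],[0,0,0,1,1],[0,0,0,1,1],[0,0,0,1,1],[0,0,0,1,1],[0,0,0,1,1],[0,0,0,1,1],[0,0,0,1,1],[0,0,0,1,1],[0,0,0,1,1],[0,0,0,1,1],[0,0,0,1,1]]'; python3 -m creep '[[0,0,0,1,1],[0,0,0,1,1],[0,0,0,1,1],[0,0,0,1,1],[0,0,0,1,1],[0,0,0,1,1],[0,0,0,1,1],[0,0,0,1,1],[0,0,0,1,1],[0,0,0,0.7,1],[0,0,0,0,1],[0,0,0,0,1]]'; python3 look.py w5; python3 -c "
from h import *
plan((.4378,-.0101),np.radians(82.5),.17)"
```

```text
time_s: 9.2
ee_pos: [0.4372, -0.0092, 0.1658]
eef_rot: [-1.533, 0.403, -0.397]
wrist_force: [0.3, 0.1, -0.6]
gripper_width: 0.0854
time_s: 10.4
ee_pos: [0.4372, -0.0092, 0.1657]
eef_rot: [-1.142, 1.314, -1.309]
wrist_force: [-0.1, -0.1, -0.3]
gripper_width: 0.0854
time_s: 11.6
ee_pos: [0.4377, -0.0093, 0.1663]
eef_rot: [-0.469, 1.963, -1.961]
wrist_force: [-1.1, 0.2, -0.5]
gripper_width: 0.0854
tcp [ 0.4379 -0.0093  0.1666] toolx [-0.893 -0.451  0.001] tooly [-1.8e-03  5.0e-04 -1.0e+00] toolz [ 0.451 -0.893 -0.001]
shift units (unspun) [ 0.005 -0.034  0.006]
  world turn -0.598 rad -> spin units 5.98 ; j6 now 0.826; shift in final axes [ 0.    -0.034  0.008]
  world turn 2.543 rad -> spin units -25.43 ; j6 now 0.826; shift in final axes [-0.    -0.034 -0.008]
  world turn 5.685 rad -> spin units -56.85 ; j6 now 0.826; shift in final axes [ 0.    -0.034  0.008]
```

View pics/w5.png

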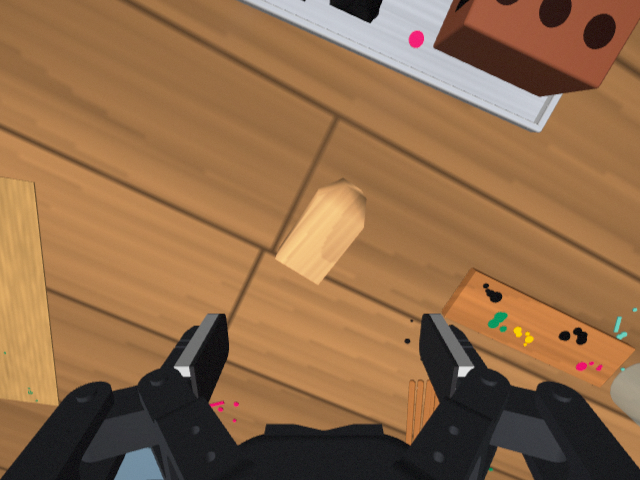

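```bash
python3 -m creep '[[0,0,0,1,1],[0,0,0,1,1],[0,0,0,1,1],[0,0,0,1,1],[0,0,0,1,1],[0,0,0,0.98,1],[0,0,0,0,1],[0,0,0,0,1]]'; python3 look.py w6; python3 -c "
from wm import *
side('w6',250,150,400,320,.015,.06,trim=.25)
side('w6',250,150,400,320,.015,.06,trim=.3)
plan((.4378,-.0101),np.radians(82.5),.008)"
```

```text
time_s: 12.45
ee_pos: [0.4384, -0.0094, 0.1671]
eef_rot: [-0.139, -2.155, 2.155]
wrist_force: [-0.3, -0.7, -0.2]
gripper_width: 0.0853
w6 rect [438.1 -10.8] [46.1 90.8] 82.94 5061
  axis deg 173.14 (sides -0.08 0.08) width 45.2 mid [ 0.4382 -0.0107] len 90.1
  top plane along axis deg -6.5 across 0.0 mid z 0.0348
w6 rect [438.1 -10.8] [46.1 90.8] 82.94 5061
  axis deg 172.89 (sides 0.11 -0.11) width 45.2 mid [ 0.4381 -0.0107] len 90.0
  top plane along axis deg -6.5 across -0.0 mid z 0.0348
tcp [ 0.4384 -0.0094  0.1672] toolx [-0.992  0.129  0.   ] tooly [-3.e-04  1.e-04 -1.e+00] toolz [-0.129 -0.992 -0.   ]
shift units (unspun) [0.004 1.592 0.007]
  world turn -0.002 rad -> spin units 0.02 ; j6 now 1.423; shift in final axes [0.004 1.592 0.007]
  world turn 3.140 rad -> spin units -31.40 ; j6 now 1.423; shift in final axes [-0.005  1.592 -0.007]
  world turn 6.282 rad -> spin units -62.82 ; j6 now 1.423; shift in final axes [0.004 1.592 0.007]
```

View pics/w6.png

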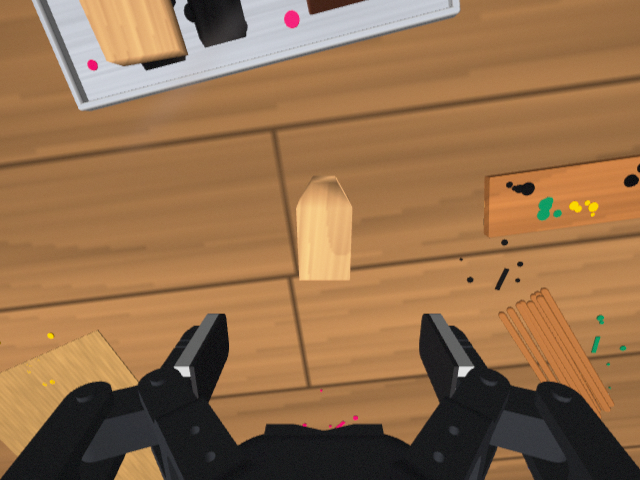

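```bash
python3 -m creep '[[0,0.3,0.013,-0.07,1],[0,0.4,0,0,1],[0,0.4,0,0,1],[0,0.3,0,0,1],[0,0.12,0,0,1],[0,0.07,0,0,1],[0,0,0,0,1],[0,0,0,0,1]]'; python3 -c "
from h import *
plan((.4381,-.0107),np.radians(83),.008)"
```

```text
time_s: 13.3
ee_pos: [0.439, -0.0109, 0.0089]
eef_rot: [-0.136, -2.157, 2.158]
wrist_force: [-0.0, 0.2, 0.0]
gripper_width: 0.0853
tcp [ 0.439  -0.0109  0.0089] toolx [-0.992  0.124 -0.001] tooly [ 1.1e-03 -3.0e-04 -1.0e+00] toolz [-0.124 -0.992  0.   ]
shift units (unspun) [ 0.009  0.009 -0.001]
  world turn -6.281 rad -> spin units 62.81 ; j6 now 1.415; shift in final axes [ 0.009  0.009 -0.001]
  world turn -3.139 rad -> spin units 31.39 ; j6 now 1.415; shift in final axes [-0.009  0.009  0.001]
  world turn 0.002 rad -> spin units -0.02 ; j6 now 1.415; shift in final axes [ 0.009  0.009 -0.001]
```

```bash
python3 -m creep '[[0.01,0.01,0,0,1],[0,0,0,0,0.6],[0,0,0,0,0.4],[0,0,0,0,0.4],[0,0,0,0,0.4],[0,0,0,0,0.4],[0,0,0,0,0.4]]' 40; python3 -m creep '[[0,-0.1,0,0,0.4],[0,-0.3,0,0,0.4],[0,-0.45,0,0,0.4],[0,-0.45,0,0,0.4],[0,0,0,0,0.4],[0,0,0,0,0.4]]'; python3 look.py w7; python3 -c "
from h import *
plan((.6466,.1115),np.radians(95.3),.13)"
```

```text
time_s: 14.0
ee_pos: [0.4377, -0.0107, 0.0079]
eef_rot: [-0.136, -2.157, 2.157]
wrist_force: [-0.3, 0.2, 5.9]
gripper_width: 0.0455
time_s: 14.6
ee_pos: [0.4379, -0.0108, 0.1386]
eef_rot: [-0.138, -2.157, 2.159]
wrist_force: [-1.0, -0.1, -1.5]
gripper_width: 0.0452
tcp [ 0.4368 -0.0105  0.1372] toolx [-0.992  0.125  0.   ] tooly [-1.e-04 -0.e+00 -1.e+00] toolz [-0.125 -0.992  0.   ]
shift units (unspun) [-1.929  0.072 -1.472]
  world turn -6.066 rad -> spin units 60.66 ; j6 now 1.416; shift in final axes [-2.202  0.072 -1.021]
  world turn -2.924 rad -> spin units 29.24 ; j6 now 1.416; shift in final axes [2.202 0.072 1.021]
  world turn 0.218 rad -> spin units -2.18 ; j6 now 1.416; shift in final axes [-2.202  0.072 -1.021]
```

View pics/w7.png

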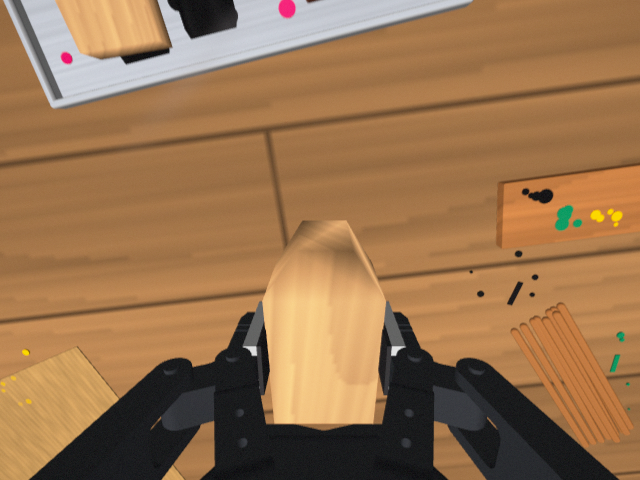

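```bash
python3 -m creep '[[0,0,0,-1,0.4],[0,0,0,-1,0.4],[0,0,0,-1,0.4],[0,0,0,-1,0.4],[0,0,0,-1,0.4],[0,0,0,-1,0.4],[0,0,0,-1,0.4],[0,0,0,-1,0.4],[0,0,0,-1,0.4],[0,0,0,-1,0.4],[0,0,0,-1,0.4],[0,0,0,-1,0.4]]'; python3 -m creep '[[0,0,0,-1,0.4],[0,0,0,-1,0.4],[0,0,0,-1,0.4],[0,0,0,-1,0.4],[0,0,0,-1,0.4],[0,0,0,-1,0.4],[0,0,0,-1,0.4],[0,0,0,-1,0.4],[0,0,0,-1,0.4],[0,0,0,-1,0.4],[0,0,0,-1,0.4],[0,0,0,-1,0.4]]'; python3 -m creep '[[0,0,0,-1,0.4],[0,0,0,-1,0.4],[0,0,0,-1,0.4],[0,0,0,-1,0.4],[0,0,0,-1,0.4],[0,0,0,-1,0.4],[0,0,0,-1,0.4],[0,0,0,-1,0.4],[0,0,0,-1,0.4],[0,0,0,-0.6,0.4],[0,0,0,0,0.4],[0,0,0,0,0.4]]'; python3 -c "
from h import *
plan((.6466,.1115),np.radians(95.3),.13)"
```

```text
time_s: 15.85
ee_pos: [0.4357, -0.0102, 0.1352]
eef_rot: [-0.938, 1.566, -1.559]
wrist_force: [0.6, 0.3, -1.3]
gripper_width: 0.0451
time_s: 17.05
ee_pos: [0.4357, -0.0102, 0.1352]
eef_rot: [-1.464, 0.678, -0.67]
wrist_force: [-0.0, 0.7, -0.6]
gripper_width: 0.0453
time_s: 18.25
ee_pos: [0.4363, -0.0104, 0.136]
eef_rot: [-1.569, -0.069, 0.074]
wrist_force: [0.3, 0.2, -0.4]
gripper_width: 0.0457
tcp [ 0.4363 -0.0104  0.136 ] toolx [ 0.996  0.091 -0.003] tooly [-3.e-03  8.e-04 -1.e+00] toolz [-0.091  0.996  0.001]
shift units (unspun) [2.205 0.055 1.022]
  world turn -3.140 rad -> spin units 31.40 ; j6 now -1.943; shift in final axes [-2.206  0.065 -1.019]
  world turn 0.001 rad -> spin units -0.01 ; j6 now -1.943; shift in final axes [2.207 0.055 1.019]
  world turn 3.143 rad -> spin units -31.43 ; j6 now -1.943; shift in final axes [-2.206  0.065 -1.019]
```

```bash
python3 -m creep '[[0.15,0,0.07,0,0.4],[0.33,0,0.155,0,0.4],[0.33,0,0.155,0,0.4],[0.33,0,0.155,0,0.4],[0.33,0,0.155,0,0.4],[0.33,0,0.155,0,0.4],[0.25,0,0.11,0,0.4],[0.15,0,0.07,0,0.4],[0,0,0,0,0.4],[0,0,0,0,0.4],[0,0,0,0,0.4]]'; python3 look.py w8; python3 -c "
from h import *
plan((.6466,.1115),np.radians(95.3),.06)"
```

```text
time_s: 19.35
ee_pos: [0.6457, 0.1115, 0.1368]
eef_rot: [-1.57, -0.071, 0.074]
wrist_force: [-0.0, -0.2, -0.2]
gripper_width: 0.0455
tcp [0.6459 0.1114 0.1371] toolx [ 0.996  0.092 -0.001] tooly [-1.2e-03 -2.0e-04 -1.0e+00] toolz [-0.092  0.996 -0.   ]
shift units (unspun) [0.008 0.771 0.001]
  world turn -3.141 rad -> spin units 31.41 ; j6 now -1.662; shift in final axes [-0.007  0.771 -0.001]
  world turn 0.000 rad -> spin units -0.00 ; j6 now -1.662; shift in final axes [0.008 0.771 0.001]
  world turn 3.142 rad -> spin units -31.42 ; j6 now -1.662; shift in final axes [-0.007  0.771 -0.001]
```

View pics/w8.png

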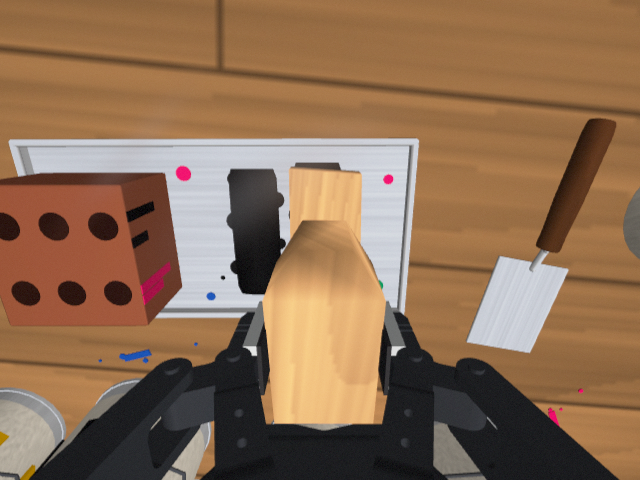

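```bash
python3 -m creep '[[0.008,0.25,0,0,0.4],[0,0.3,0,0,0.4],[0,0.2,0,0,0.4],[0,0.08,0,0,0.4],[0,0,0,0,0.4],[0,0,0,0,0.4]]' 20; python3 -m creep '[[0,0.02,0,0,0.4],[0,0,0,0,0.4]]';python3 -m creep '[[0,0.02,0,0,0.4],[0,0,0,0,0.4]]'
```

```text
time_s: 20.0
ee_pos: [0.6483, 0.1117, 0.0555]
eef_rot: [-1.57, -0.074, 0.072]
wrist_force: [-0.5, 0.0, -0.1]
gripper_width: 0.0456
time_s: 20.2
ee_pos: [0.6483, 0.1119, 0.0534]
eef_rot: [-1.57, -0.075, 0.072]
wrist_force: [0.4, -0.0, -0.4]
gripper_width: 0.0457
time_s: 20.4
ee_pos: [0.6476, 0.112, 0.0504]
eef_rot: [-1.57, -0.073, 0.073]
wrist_force: [-0.3, -0.5, -1.1]
gripper_width: 0.0452
```

```bash
python3 -m creep '[[-0.01,0.02,0,0,0.4],[0,0,0,0,0.4]]';python3 -m creep '[[0,0.02,0,0,0.4],[0,0,0,0,0.4]]';python3 -m creep '[[0,0.02,0,0,0.4],[0,0,0,0,0.4]]'
```

```text
time_s: 20.6
ee_pos: [0.6462, 0.1119, 0.0479]
eef_rot: [-1.57, -0.073, 0.074]
wrist_force: [0.4, -0.3, -1.9]
gripper_width: 0.0453
time_s: 20.8
ee_pos: [0.6466, 0.1119, 0.047]
eef_rot: [-1.57, -0.073, 0.073]
wrist_force: [-2.5, -0.4, 3.4]
gripper_width: 0.0453
time_s: 21.0
ee_pos: [0.6471, 0.1119, 0.0459]
eef_rot: [-1.57, -0.075, 0.072]
wrist_force: [-4.1, -0.0, 7.6]
gripper_width: 0.0458
```

```bash
python3 -m creep '[[0,0.02,0,0,0.4],[0,0,0,0,0.4]]';python3 -m creep '[[0,0.02,0,0,0.4],[0,0,0,0,0.4]]'
```

```text
time_s: 21.2
ee_pos: [0.6473, 0.1119, 0.0442]
eef_rot: [-1.57, -0.075, 0.071]
wrist_force: [-4.7, -0.5, 9.9]
gripper_width: 0.0452
time_s: 21.4
ee_pos: [0.6464, 0.1118, 0.0426]
eef_rot: [-1.57, -0.074, 0.073]
wrist_force: [-8.3, -0.7, 14.0]
gripper_width: 0.0453
```

```bash
python3 look.py w9
```

```text
(no output)
```

View pics/w9.png

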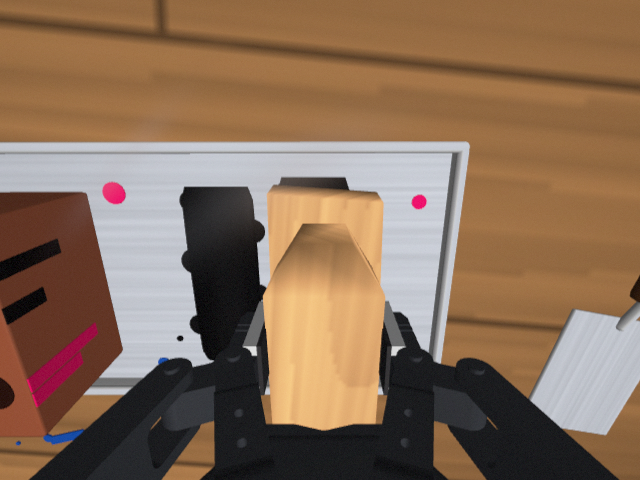

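```bash
cat > tilt.py <<'E'
import sys
from h import *
def tilt(n,u0,v0,u1,v1):
    z=np.load(f"pics/{n}.npz"); P=heights("wrist",z["D"],z["T"])[v0:v1,u0:u1].reshape(-1,3); ok=P[:,2]<.3; P=P[ok]
    A=np.c_[P[:,:2]-P[:,:2].mean(0),np.ones(len(P))]
    for _ in range(3):
        c=np.linalg.lstsq(A,P[:,2],rcond=None)[0]; r=np.abs(A@c-P[:,2]); k=r<3*np.median(r)+1e-4; A,P=A[k],P[k]
    print(n,"slope deg x %.2f y %.2f  z at mean %.4f"%(*np.degrees(np.arctan(c[:2])),c[2]),P[:,:2].mean(0).round(4))
if __name__=="__main__": tilt(sys.argv[1],*map(int,sys.argv[2:]))
E
python3 tilt.py w8 285 290 365 410; python3 tilt.py w9 285 290 365 410
```

```text
w8 slope deg x -8.15 y -0.73  z at mean 0.1638 [0.647  0.1109]
w9 slope deg x -2.77 y -0.27  z at mean 0.0704 [0.6468 0.1112]
```

```bash
python3 -m creep '[[0,0.015,0,0,0.4],[0,0,0,0,0.4]]';python3 -m creep '[[0,0.01,0,0,0.4],[0,0,0,0,0.4]]'; python3 look.py w10; python3 tilt.py w10 285 290 365 410
```

```text
time_s: 21.65
ee_pos: [0.6455, 0.1117, 0.0412]
eef_rot: [-1.57, -0.072, 0.075]
wrist_force: [-11.0, -1.0, 18.1]
gripper_width: 0.0451
time_s: 21.85
ee_pos: [0.6451, 0.1117, 0.0405]
eef_rot: [-1.57, -0.072, 0.075]
wrist_force: [-13.2, -1.6, 19.9]
gripper_width: 0.0453
w10 slope deg x -1.04 y -0.06  z at mean 0.0688 [0.6451 0.111 ]
```

```bash
python3 -m creep '[[-0.01,-0.01,0,0,0.4],[0,0,0,0,0.6],[0,0,0,0,0.66],[0,0,0,0,0.66],[0,0,0,0,0.66]]'; python3 -m creep '[[0,-0.1,0,0,0.66],[0,-0.3,0,0,0.66],[0,-0.45,0,0,1],[0,-0.3,0,0,1],[0,0,0,0,1],[0,0,0,0,1]]';python3 look.py w11
```

```text
time_s: 22.4
ee_pos: [0.6456, 0.1118, 0.0384]
eef_rot: [-1.57, -0.073, 0.073]
wrist_force: [-0.3, -0.2, 0.5]
gripper_width: 0.0565
time_s: 23.0
ee_pos: [0.6462, 0.1118, 0.1553]
eef_rot: [-1.57, -0.075, 0.071]
wrist_force: [-0.6, -0.2, -0.3]
gripper_width: 0.0859
```

View pics/w11.png

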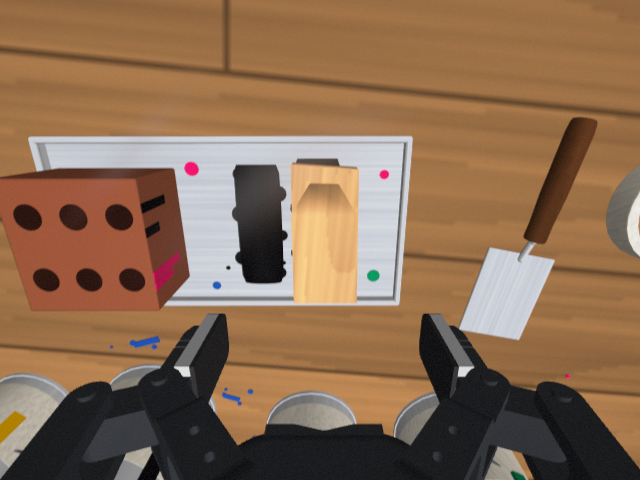

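```bash
python3 tilt.py w11 302 215 348 295; python3 tilt.py w11 50 195 140 290; python3 -c "
from wm import *
side('w11',285,150,380,310,.058,.09,trim=.3)
side('w11',0,150,180,310,.055,.09,trim=.2)
plan((.4364,-.2566),np.radians(0.68),.17)"
```

```text
w11 slope deg x -0.11 y 0.13  z at mean 0.0680 [0.6488 0.1117]
w11 slope deg x -0.02 y 0.04  z at mean 0.0682 [ 0.6549 -0.0535]
w11 rect [642.9 110.3] [91.6 46.1] 5.36 7056
  axis deg 5.43 (sides 0.13 -0.13) width 45.3 mid [0.6429 0.1103] len 90.8
  top plane along axis deg -0.1 across 0.1 mid z 0.0680
w11 rect [660.2 -65.3] [101.7 102.4] 5.02 19381
  axis deg 95.37 (sides -0.08 0.08) width 99.6 mid [ 0.6597 -0.0654] len 100.1
  top plane along axis deg -1.2 across -0.3 mid z 0.0677
tcp [0.6453 0.1118 0.1537] toolx [ 0.996  0.093 -0.   ] tooly [-3.e-04 -0.e+00 -1.e+00] toolz [-0.093  0.996  0.   ]
shift units (unspun) [-2.423 -0.162 -3.473]
  world turn -4.794 rad -> spin units 47.94 ; j6 now -1.662; shift in final axes [-3.659 -0.161  2.133]
  world turn -1.652 rad -> spin units 16.52 ; j6 now -1.662; shift in final axes [ 3.659 -0.164 -2.133]
  world turn 1.490 rad -> spin units -14.90 ; j6 now -1.662; shift in final axes [-3.659 -0.161  2.133]
```

```bash
python3 -m creep '[[-0.2,-0.02,-0.29,0,1],[-0.25,-0.02,-0.36,0,1],[-0.25,-0.02,-0.36,0,1],[-0.25,-0.02,-0.36,0,1],[-0.25,-0.02,-0.36,0,1],[-0.25,-0.02,-0.36,0,1],[-0.25,-0.02,-0.36,0,1],[-0.25,-0.02,-0.36,0,1],[-0.25,0,-0.36,0,1],[-0.22,0,-0.3,0,1],[0,0,0,1,1],[0,0,0,1,1]]'; python3 -m creep '[[0,0,0,1,1],[0,0,0,1,1],[0,0,0,1,1],[0,0,0,1,1],[0,0,0,1,1],[0,0,0,1,1],[0,0,0,1,1],[0,0,0,1,1],[0,0,0,1,1],[0,0,0,1,1],[0,0,0,1,1],[0,0,0,1,1]]';python3 -m creep '[[0,0,0,1,1],[0,0,0,1,1],[0,0,0,0.5,1],[0,0,0,0,1],[0,0,0,0,1]]'; python3 look.py w12; python3 -c "
from wm import *
plan((.4364,-.2566),np.radians(0.68),.17)
side('w12',0,0,640,300,.006,.03,trim=.2)"
```

```text
time_s: 24.25
ee_pos: [0.4353, -0.2569, 0.1682]
eef_rot: [-1.567, 0.092, -0.087]
wrist_force: [0.0, 0.2, -0.6]
gripper_width: 0.0856
time_s: 25.45
ee_pos: [0.4361, -0.2554, 0.1681]
eef_rot: [-1.321, 1.019, -1.013]
wrist_force: [0.4, -0.5, -1.1]
gripper_width: 0.0853
time_s: 25.95
ee_pos: [0.4365, -0.2558, 0.1687]
eef_rot: [-1.216, 1.2, -1.196]
wrist_force: [0.1, 0.4, -1.0]
gripper_width: 0.0854
tcp [ 0.4366 -0.2559  0.169 ] toolx [ 0.015 -1.    -0.001] tooly [-0.0013  0.0012 -1.    ] toolz [ 1.     0.015 -0.001]
shift units (unspun) [ 0.007 -0.01  -0.002]
  world turn -3.145 rad -> spin units 31.45 ; j6 now -0.766; shift in final axes [-0.007 -0.01   0.002]
  world turn -0.003 rad -> spin units 0.03 ; j6 now -0.766; shift in final axes [ 0.007 -0.01  -0.002]
  world turn 3.138 rad -> spin units -31.38 ; j6 now -0.766; shift in final axes [-0.007 -0.01   0.002]
w12 rect [ 437.1 -245.8] [ 56.1 172.4] 0.71 11528
  axis deg 90.69 (sides -0.04 0.04) width 55.0 mid [ 0.4371 -0.2458] len 171.7
  top plane along axis deg -0.0 across 0.0 mid z 0.0121
```

View pics/w12.png

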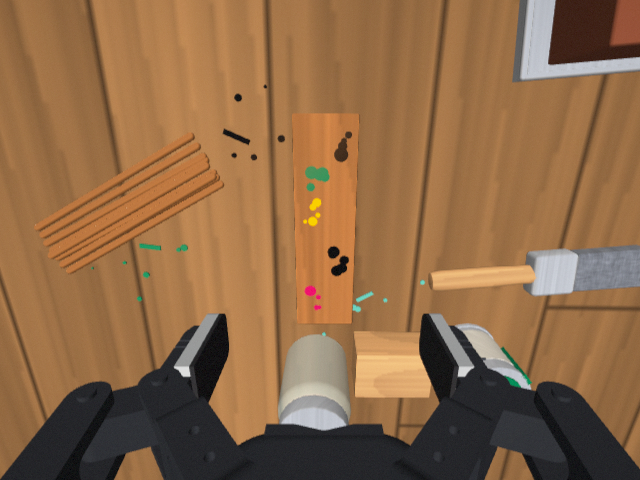

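```bash
python3 -c "
from wm import *
side('w12',280,90,370,332,.006,.03,trim=.2)
T=np.load('pics/w12.npz')['T']; print(ray('wrist',[(326,113),(326,323.5)],.012,T).round(4))
plan((.4371,-.2566),np.radians(0.69),.003)"
```

```text
w12 rect [ 437.3 -259.5] [ 56.1 199.8] 0.71 12817
  axis deg 90.71 (sides 0.04 -0.04) width 55.2 mid [ 0.4373 -0.2595] len 198.1
  top plane along axis deg 0.0 across 0.0 mid z 0.0121
[[ 0.4367 -0.1598  0.012 ]
 [ 0.4404 -0.3593  0.012 ]]
tcp [ 0.4366 -0.2559  0.169 ] toolx [ 0.015 -1.    -0.001] tooly [-0.0013  0.0012 -1.    ] toolz [ 1.     0.015 -0.001]
shift units (unspun) [0.009 1.66  0.007]
  world turn -3.145 rad -> spin units 31.45 ; j6 now -0.766; shift in final axes [-0.005  1.66  -0.003]
  world turn -0.003 rad -> spin units 0.03 ; j6 now -0.766; shift in final axes [0.009 1.66  0.007]
  world turn 3.138 rad -> spin units -31.38 ; j6 now -0.766; shift in final axes [-0.005  1.66  -0.003]
```

```bash
python3 -m creep '[[0.036,0.3,0.007,0,1],[0,0.4,0,0,1],[0,0.4,0,0,1],[0,0.3,0,0,1],[0,0.16,0,0,1],[0,0.1,0,0,1],[0,0,0,0,1],[0,0,0,0,1]]'; python3 -c "
from h import *
plan((.4373,-.2595),np.radians(.7),.003)"
```

```text
time_s: 26.8
ee_pos: [0.4381, -0.2602, 0.0043]
eef_rot: [-1.216, 1.198, -1.199]
wrist_force: [0.8, -0.2, -0.2]
gripper_width: 0.0855
tcp [ 0.4381 -0.2602  0.0043] toolx [ 0.014 -1.     0.001] tooly [ 6.e-04 -6.e-04 -1.e+00] toolz [1.    0.014 0.001]
shift units (unspun) [-0.007  0.013 -0.008]
  world turn -3.144 rad -> spin units 31.44 ; j6 now -0.769; shift in final axes [0.007 0.013 0.008]
  world turn -0.002 rad -> spin units 0.02 ; j6 now -0.769; shift in final axes [-0.007  0.013 -0.008]
  world turn 3.140 rad -> spin units -31.40 ; j6 now -0.769; shift in final axes [0.007 0.013 0.008]
```

```bash
python3 -m creep '[[-0.007,0.013,-0.008,0,1],[0,0,0,0,0.6],[0,0,0,0,0.4],[0,0,0,0,0.4],[0,0,0,0,0.4],[0,0,0,0,0.4],[0,0,0,0,0.4]]' 60; python3 -m creep '[[0,-0.1,0,0,0.4],[0,-0.3,0,0,0.4],[0,-0.45,0,0,0.4],[0,-0.45,0,0,0.4],[0,-0.2,0,0,0.4],[0,0,0,0,0.4],[0,0,0,0,0.4]]'; python3 look.py w13; python3 tilt.py w13 285 150 360 360; python3 -c "
from h import *
plan((.6509,.0282),np.radians(5.5),.15)"
```

```text
time_s: 27.5
ee_pos: [0.4373, -0.2594, 0.0037]
eef_rot: [-1.216, 1.198, -1.2]
wrist_force: [-0.6, 1.8, 7.9]
gripper_width: 0.0539
time_s: 28.2
ee_pos: [0.4367, -0.259, 0.1527]
eef_rot: [-1.216, 1.198, -1.199]
wrist_force: [-0.1, -0.0, -1.7]
gripper_width: 0.0536
w13 slope deg x -0.29 y 0.12  z at mean 0.1611 [ 0.4358 -0.2282]
tcp [ 0.4362 -0.2585  0.1516] toolx [ 0.014 -1.    -0.001] tooly [-0.0013  0.0011 -1.    ] toolz [ 1.     0.014 -0.001]
shift units (unspun) [-2.837  0.017  2.187]
  world turn -3.060 rad -> spin units 30.60 ; j6 now -0.769; shift in final axes [ 2.648  0.016 -2.412]
  world turn 0.082 rad -> spin units -0.82 ; j6 now -0.769; shift in final axes [-2.648  0.016  2.412]
  world turn 3.224 rad -> spin units -32.24 ; j6 now -0.769; shift in final axes [ 2.648  0.016 -2.412]
```

View pics/w13.png

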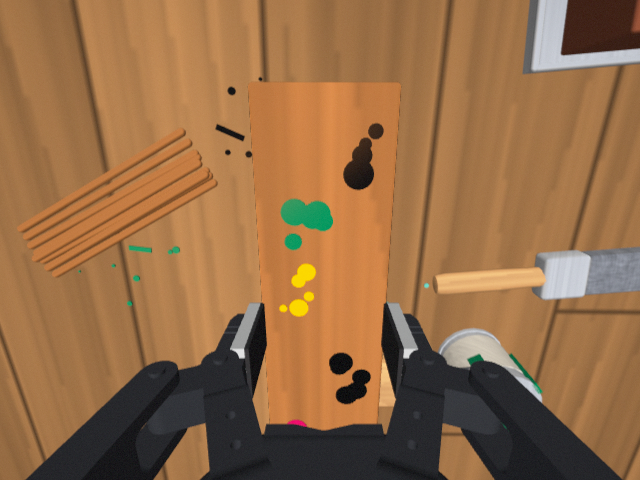

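```bash
python3 -m creep '[[0,0,0,-0.82,0.4],[-0.15,0,0.14,0,0.4],[-0.31,0,0.28,0,0.4],[-0.31,0,0.28,0,0.4],[-0.31,0,0.28,0,0.4],[-0.31,0,0.28,0,0.4],[-0.31,0,0.28,0,0.4],[-0.31,0,0.28,0,0.4],[-0.31,0,0.28,0,0.4],[-0.2,0,0.19,0,0.4],[-0.13,0,0.12,0,0.4],[0,0,0,0,0.4]]';python3 -m creep '[[0,0,0,0,0.4]]'; python3 look.py w14; python3 tilt.py w14 285 150 360 360; python3 -c "
from h import *
plan((.6509,.0282),np.radians(5.5),.08)"
```

```text
time_s: 29.45
ee_pos: [0.6512, 0.0302, 0.1495]
eef_rot: [-1.256, 1.14, -1.133]
wrist_force: [0.8, -0.2, -1.3]
gripper_width: 0.0534
time_s: 29.55
ee_pos: [0.6502, 0.0278, 0.1502]
eef_rot: [-1.256, 1.141, -1.135]
wrist_force: [-0.7, 0.4, -0.8]
gripper_width: 0.0537
w14 slope deg x -0.51 y 0.14  z at mean 0.1586 [0.6467 0.0581]
tcp [0.6502 0.0273 0.1507] toolx [ 0.096 -0.995 -0.   ] tooly [-3.5e-03 -1.0e-04 -1.0e+00] toolz [ 0.995  0.096 -0.003]
shift units (unspun) [-0.008  0.707  0.011]
  world turn -3.142 rad -> spin units 31.42 ; j6 now -0.225; shift in final axes [ 0.009  0.707 -0.006]
  world turn 0.000 rad -> spin units -0.00 ; j6 now -0.225; shift in final axes [-0.008  0.707  0.011]
  world turn 3.142 rad -> spin units -31.42 ; j6 now -0.225; shift in final axes [ 0.009  0.707 -0.006]
```

View pics/w14.png

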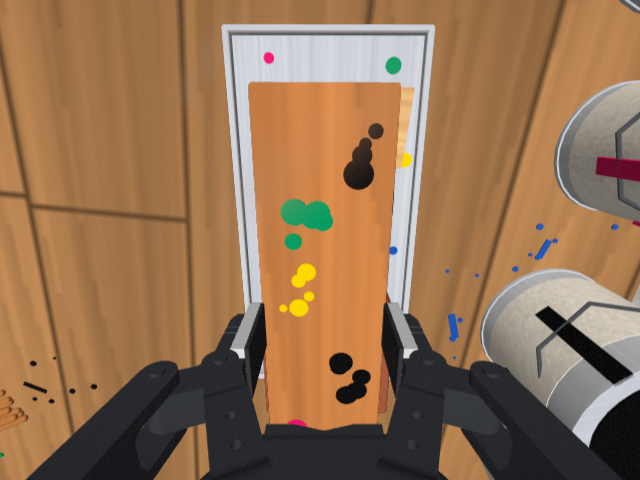

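```bash
python3 -m creep '[[-0.008,0.25,0.01,0,0.4],[0,0.25,0,0,0.4],[0,0.13,0,0,0.4],[0,0.05,0,0,0.4],[0,0,0,0,0.4],[0,0,0,0,0.4]]'; python3 -m creep '[[0,0.02,0,0,0.4],[0,0,0,0,0.4]]';python3 -m creep '[[0,0.02,0,0,0.4],[0,0,0,0,0.4]]'
```

```text
time_s: 30.2
ee_pos: [0.653, 0.0282, 0.0856]
eef_rot: [-1.252, 1.137, -1.14]
wrist_force: [0.4, 0.7, -0.2]
gripper_width: 0.0535
time_s: 30.4
ee_pos: [0.6528, 0.0286, 0.0833]
eef_rot: [-1.252, 1.137, -1.139]
wrist_force: [0.6, -0.5, -0.9]
gripper_width: 0.0537
time_s: 30.6
ee_pos: [0.6523, 0.0287, 0.0805]
eef_rot: [-1.253, 1.138, -1.138]
wrist_force: [0.3, 0.2, -0.8]
gripper_width: 0.0534
```

```bash
python3 -m creep '[[0,0.03,-0.01,0,0.4],[0,0,0,0,0.4]]'; python3 -m creep '[[0,0.02,0,0,0.4],[0,0,0,0,0.4]]';python3 -m creep '[[0,0.01,0,0,0.4],[0,0,0,0,0.4]]';python3 -m creep '[[0,0.01,0,0,0.4],[0,0,0,0,0.4]]'
```

```text
time_s: 30.8
ee_pos: [0.6509, 0.0286, 0.077]
eef_rot: [-1.254, 1.139, -1.138]
wrist_force: [-0.7, -0.0, -1.0]
gripper_width: 0.0534
time_s: 31.0
ee_pos: [0.6511, 0.0285, 0.0751]
eef_rot: [-1.253, 1.139, -1.138]
wrist_force: [-0.4, 0.4, -0.2]
gripper_width: 0.0534
time_s: 31.2
ee_pos: [0.6513, 0.0285, 0.0743]
eef_rot: [-1.253, 1.138, -1.138]
wrist_force: [0.4, 0.1, -0.3]
gripper_width: 0.0534
time_s: 31.4
ee_pos: [0.6513, 0.0285, 0.0734]
eef_rot: [-1.253, 1.138, -1.138]
wrist_force: [-0.1, 0.3, -1.6]
gripper_width: 0.0533
```

```bash
python3 -m creep '[[0,0.01,0,0,0.4],[0,0,0,0,0.4]]'; python3 -m creep '[[0,0.01,0,0,0.4],[0,0,0,0,0.4]]'
```

```text
time_s: 31.6
ee_pos: [0.6513, 0.0285, 0.0724]
eef_rot: [-1.253, 1.138, -1.138]
wrist_force: [0.7, -0.2, -1.8]
gripper_width: 0.0534
time_s: 31.8
ee_pos: [0.6514, 0.0285, 0.0718]
eef_rot: [-1.253, 1.138, -1.138]
wrist_force: [-1.6, -0.2, 2.7]
gripper_width: 0.0531
```

```bash
python3 -m creep '[[0,0,0,0,0.6],[0,0,0,0,0.7],[0,0,0,0,0.8],[0,0,0,0,0.85],[0,0,0,0,0.85]]'; python3 -m creep '[[0,-0.1,0,0,0.9],[0,-0.3,0,0,1],[0,-0.4,0,0,1],[0,-0.2,0,0,1],[0,0,0,0,1],[0,0,0,0,1]]';python3 look.py w15; python3 -c "
from h import *
for n in ['top','scene']:
    im,D=robot.grab_frame(n); cv2.imwrite(f'pics/{n}1.png',im); np.save(f'pics/{n}1.npy',D)"
```

```text
time_s: 32.3
ee_pos: [0.6514, 0.0285, 0.0714]
eef_rot: [-1.253, 1.138, -1.138]
wrist_force: [1.1, -0.1, 0.9]
gripper_width: 0.0725
time_s: 32.9
ee_pos: [0.6514, 0.0286, 0.1722]
eef_rot: [-1.252, 1.137, -1.139]
wrist_force: [-1.1, 0.3, -0.6]
gripper_width: 0.0854
```

View pics/w15.png

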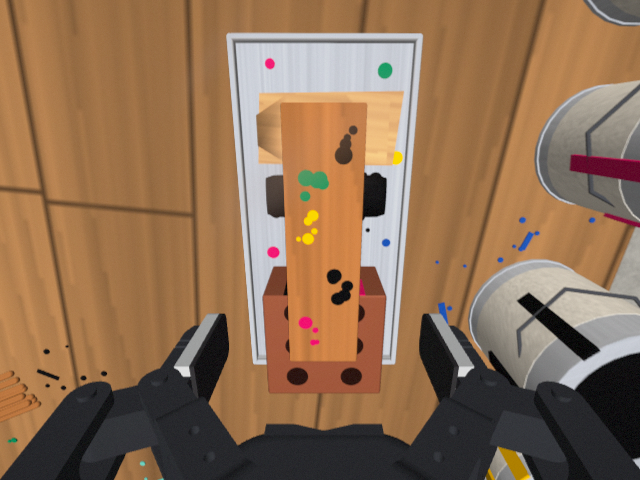

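View pics/scene1.png

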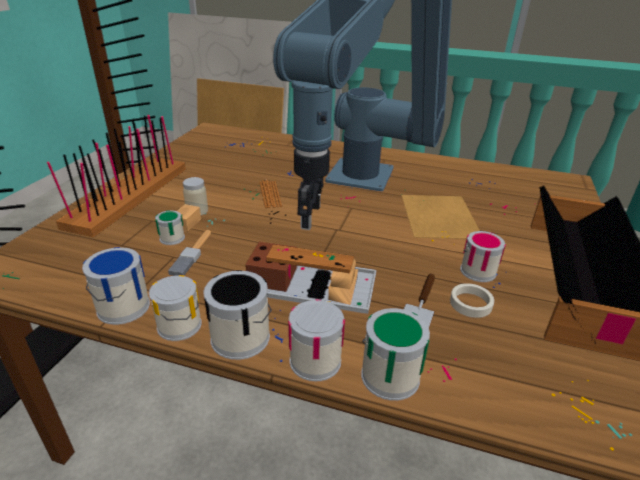

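```bash
python3 tilt.py w15 296 120 352 350; python3 -c "
from wm import *
side('w15',275,90,375,375,.074,.1,trim=.2)
a=cv2.imread('pics/scene0.png').astype(int);b=cv2.imread('pics/scene1.png').astype(int)
d=np.abs(a-b).max(2)>60
for n,(u0,v0,u1,v1) in dict(pink=(455,225,510,285),tape=(445,280,500,320),scraper=(400,270,445,335),jar=(178,172,212,218),smalltin=(150,205,190,248),sq=(178,195,205,232),brush=(165,228,215,275)).items(): print(n,d[v0:v1,u0:u1].mean().round(3))
s=robot.get_state(); print(s['time_s'],s['ee_pos'].__repr__(),s['gripper_width'])"
```

```text
w15 slope deg x -0.04 y -0.02  z at mean 0.0802 [0.6508 0.0355]
w15 rect [651.4  28.8] [ 56.2 199.2] 5.42 19816
  axis deg 95.38 (sides -0.07 0.07) width 55.1 mid [0.6513 0.0288] len 197.9
  top plane along axis deg -0.0 across 0.0 mid z 0.0801
pink 0.0
tape 0.0
scraper 0.0
jar 0.0
smalltin 0.0
sq 0.0
brush 0.0
33.05 array([0.65035986, 0.02862523, 0.1698876 ]) 0.08518918741090302
```

Board top is level (0.04°) at 80.2 mm, which is 68 + 12 mm as it should be. The bystanders have not moved and the gripper is clear, so I'm handing in.

```bash
python3 -c "
from rig import robot
print(robot.job_done()); print(robot.get_state()['time_s'])"
```

```text
the job is handed in; nothing more can be done
None
the job is handed in; nothing more can be done
```

The drying board is set up level, with one end on the brick and the other on the two stacked offcuts. I handed the job in with the robot's clock at about 33 s of the 72 s allowed; the hand-in reports no verdict.

- **Which run is the ridge:** Depth images showed the run nearer the brick standing about 5 mm higher than the far one, so I chose the far run as the stain. Touch confirmed it. The larger offcut passed the height where an 8 mm ridge would have stopped it and seated at floor level. Once released it sat at 8.0° along its slope and 0.0° across, with its middle 33.2 mm above the table.
- **Smaller offcut:** I turned it half round and pressed it onto the slope in a light grip until it lined up, then let go. Its top is level to about 0.1° at 68.0 mm, the same as the brick.
- **Board:** I lowered it until it touched at the predicted height and then released it. Its top is level within 0.05° at 80.2 mm (68 + 12 mm), and it overlaps both supports.
- **Bystanders and clearance:** Before-and-after scene images show no change at any bystander, and the gripper was about 90 mm clear above the board at hand-in.

The checks all agreed. Pressing the smaller offcut down took up to about 20 N at the wrist, with 13 N of that force sideways. It ended about 4 mm off the larger offcut's measured centre, too little to affect the level.

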